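# Close the instrument cassette with its retaining bar

## Task

Get the steel instrument cassette ready for the steriliser. Lay the loose tweezers in the empty middle notches between the two extractor tools, then lay the retaining bar across the instruments: hook its bent tab through the slot of the cassette's bracket with the bar held steeply tilted, swing it down into the saddle and press its plain end until the spring catch snaps over it. Leave the extractor tools in their notches and do not disturb the other things on the worktop.

Things in the scene. Friction and masses are not known exactly. Their poses are not given: they have to be found in the camera images.
- cassette: Open steel instrument cassette, 164 x 163 mm, rims 23 mm high, fast on the worktop. Origin: centre of its underside, z up. x runs along the instruments, y along the bar's place, from the slot bracket (y = -80 mm) to the spring catch (y = +80 mm); y points roughly to the robot's left.
- empty_notch (a point): Middle of the tweezers' place, at notch floor height: x 0, y 0, z 18 mm in the cassette. Two grey combs (x = +-40 mm, 8 mm thick, teeth to z = 31 mm) have three notches each: the middle ones are 18 mm wide and empty; the outer ones (y = +-34 mm, 11 mm wide, floor z = 23 mm) carry extractor tools. Instruments lie along the cassette's x.
- slot (a point): Centre of the slot in the upright slot bracket: x 0, y -80, z 39 mm in the cassette. Bracket: 3 mm sheet, 44 mm wide, 56 mm high. Slot: 20 mm wide (x), z = 33 to 45 mm. Below it, inside, a lead-in lip slopes down to z = 27 mm, y = -71 mm. The tab goes through from inside, along -y; it passes only with the bar tilted, plain end up, by 20 degrees or more, best 40 (tab nearly level).
- saddle (a point): Top of the second support: x 0, y 71.5, z 33 mm in the cassette. A ledge 31 mm wide between two cheeks (y = 64 to 81 mm) 44 mm high, flared above to 55 mm, with an end stop at y = 78 mm, flared above to 60 mm. The bar's plain end comes to rest here.
- catch (a joint): Spring catch over the saddle, m: 0 = sprung in, 0.010 = pushed out (+y of the cassette). Nose 11 mm wide, its tip at y = 71.5 mm (4.5 mm over the end of a seated bar), underside z = 39 mm, steep slope (68 degrees) from z = 40 to 63 mm. A bar end pressed down on the slope drives it out (some 5 to 12 N); then it springs in over the bar's top.
- retaining_bar: Loose steel bar, about 90 g, lying pad down along the robot's x, tab end towards the robot. Origin: centre of its underside, y along it (tab at -y), z up. Steel strip 24 mm wide, z = 2 to 6 mm, y = -77 to +76 mm, over a silicone pad 14 mm wide. Seated, its axes are parallel to the cassette's and its origin is at x 0, y 0, z 31 mm there.
- bar_grip (a point): Middle of the bar's upright silicone grip: x 0, y 0, z 18 mm in the bar. The grip is 12 mm thick (x), 44 mm long (y), z = 6 to 30 mm; take it across its thickness.
- bar_tab_tip (a point): Tip of the bar's hook tab: x 0, y -94.9, z 17 mm in the bar. A neck 13 mm wide runs from the strip's square shoulders (y = -77) to y = -84 mm, z = 2 to 6 mm; there the tab, 4 mm thick, 13 mm wide, 17 mm long, is bent up 50 degrees. Seated, the neck lies on the slot's lower edge, the shoulders 1.5 mm inside the bracket, and the tab stands up behind it.
- bar_plain_end (a point): Underside of the strip at the bar's plain end: x 0, y +76, z 2 mm in the bar. Press the strip from above some 26 mm in from here, between the grip and the cheeks.
- tweezers: Loose steel tweezers, 22 g, lying flat along the robot's x: 12 mm wide (x), y from -62 to +56 mm, 9 mm high. Origin on the underside. Take them across their width at about y = -3 mm. They may lie either way round, flat or on edge, in the notches.
- extractor_a: Steel extractor tool, 122 mm long (y), 6 mm wide and high, origin under its middle; lies in the outer notches on the slot side (y = -34 mm).
- extractor_b: The same kind of tool, in the outer notches on the catch side (y = +34 mm).
- mixing_cup: Bystander: small blue cup, 69 mm across, 32 mm high, origin under its centre.
- gilt_adapter: Bystander: gold-coloured adapter, 18 mm across, 32 mm high, standing, origin under its centre.
- thermometer: Bystander: white skin thermometer, 148 x 20 x 14 mm, lying near the front edge, origin under its middle.
- electrode: Bystander: round metal electrode head, 35 mm across, 46 mm high, standing, origin under its centre.
- vial_0: Bystander: vial, 18 mm across, 44 mm high, one of a standing group of four.
- vial_1: Bystander: the same.
- vial_2: Bystander: the same.
- vial_3: Bystander: the same.

How it is judged:
By the outcome, as a careful person would: the job done as asked, in the order asked, and still so for the second after the job is handed in, with the robot touching nothing.
It also fails if it takes over 54 s, if anything falls off the work surface, if the arm or the gripper's body presses on something with over 40 N, if the wrist force passes 120 N, or if a joint passes its speed limit or range.

## Robot

A 6-joint arm with a two-finger parallel gripper is mounted at the origin on a cart in front of the work surface, level with it; the furniture and walls round the work are solid. World frame = base frame: x ahead of the robot, y to its left, z up, the work surface at z = 0. Lengths are in m, angles in degrees, forces in N, time in s.
With the tool pointing down it reaches from about 0.35 to 0.875 m from the base axis. Payload 4.2 kg.
Tool frame: the origin (TCP) lies midway between the tips of the shut fingers; the grasp point (between the pads) lies 19 mm behind it; z points along the fingers, y is the line along which they close (so a half turn about z gives the same grasp; the last joint's range is limited). The gripper opens to 87 mm and grips with 3 to 60 N. Pads are 19 mm wide; open, the fingers measure 117 mm over their backs; the gripper's body (75 mm by 190 mm) begins 51 mm behind the grasp point.
Start: joints at [88.556, 22.042, 0.453, 0, -68.411, -14.817], TCP at [0.175, 0.6, 0.223] pointing down, gripper open.
Joint ranges: [-179.83, 179.83], [-69.29, 118.12], [-61.27, 80.66], [-181.25, 117.63], [-171.15, -9.14], [-177.46, 177.46]. Speed limits (degrees/s): [159.86, 159.86, 180, 180, 180, 180].

## Interface

Orientations are given as [roll, pitch, yaw] about the fixed x, y, z axes, in that order (R = Rz(yaw) Ry(pitch) Rx(roll)).
In Python, from workcell import env gives the robot as it stands. Calls block until the motion is done:
- env.goto(position, orientation): joint-space move of the TCP to a pose.
- env.move_straight(position, rotation=None, rate=0.15, force_limit=None): straight line of the TCP; rotation=None keeps the orientation; rate is the mean speed in m/s. With force_limit (N) it stops when the force on the tool has changed by that much, and returns True; else False.
- env.set_joints(angles): joint-space move.
- env.gripper_to(opening, grasp_force=None): opening from 0.0 (shut) to 1.0 (fully open); grasp_force is the grip in N (None keeps the last); returns when the fingers have stopped.
- env.dwell(seconds).
- env.inverse_kinematics(position, orientation): joint angles nearest the present ones, or None.
- env.read_state(): the state.
- env.grab_frame(name): name is "scene" or "top"; returns a dict with "image" (480x640x3 uint8, blue, green, red), "fx", "fy", "cx", "cy" (pixels), "position" and "orientation" of the camera in the world. Camera axes: x right, y up, looking along -z (the intrinsics and any distortion apply to the point x, -y, -z); pixel columns grow to the right and rows downward; lengths in m; the calibration is good to about 2 mm. A picture is of the moment at which its call begins. There is no depth.
A pose or a line that the arm cannot do raises env.Unreachable and nothing moves.
- env.close_job(): hands the job in; it is judged then, once.
Trained networks look in a picture, given as the dict that the camera call returned (one of the last four; its "shot" number tells which), for a name from the list of things; names that differ only in an ending like _2 or _b are one class to them, and where a whole thing is asked for, a point or a joint stands for the part that bears it (a point fixed in the world has none). Each returns a list of dicts, best first, with "score" (0 to 1); they miss things now and then, are a little off and sometimes report something else, mostly with a low value. They report only what shows in the picture. A call takes as long as a camera call.
- env.search_frame(picture, thing): "xyz" ([x, y, z] in m, in world coordinates, good to about 4 mm: the middle of the surface that is visible of it).
- env.trace(picture, thing): "mask" (480x640 bool, what is visible of it).
The state is a dict: "clock": time; "joint_positions": joint angles; "qvel": joint speeds; "joint_torque": joint torques, N m; "position": TCP position; "tool_rot": TCP orientation; "force": force on the tool from outside, world axes, zero at the start; "wrist_torque": the same for the moment, N m; "opening": opening from 0.0 (shut) to 1.0 (fully open); "finger_force": force on a finger pad.
Only numpy, scipy, OpenCV 4.12 (cv2) and the standard library are available. Lean on these libraries where they do the work, as an engineer would, in place of code of your own. Each camera call takes 0.05 s, during which the arm holds its last target. There are 200 camera calls.

## Working session

There is one attempt and no reset: what is moved stays moved. The work goes in short steps, each a Python script; the robot and the scene stay as the last script left them, time stands still between calls to the robot, and variables do not carry over. Pictures are saved under pics/ and viewed, at most 10 in all, crops included, and the job is handed in when it is done.

```bash
ls; mkdir -p pics; python3 - <<'E'
from workcell import env
import cv2
for n in ("scene","top"):
    f=env.grab_frame(n); cv2.imwrite(f"pics/{n}0.png",f["image"])
    print(n,{k:v for k,v in f.items() if k!="image"})
    for t in ["cassette","retaining_bar","tweezers","extractor_a","slot","saddle","bar_grip","bar_tab_tip","bar_plain_end","empty_notch","catch"]:
        try: print(t,[(r["score"],[round(float(v),4) for v in r["xyz"]]) for r in env.search_frame(f,t)][:3])
        except Exception as e: print(t,e)
print(env.read_state())
E
```

```text
pics
workcell.py
scene {'fx': 605.8596903269322, 'fy': 605.8596903269322, 'cx': 327.24182624126007, 'cy': 237.04429361590405, 'position': array([ 0.21348471, -0.50505951,  0.84344205]), 'orientation': array([ 40.25383709,  -0.15390827, -27.69144545]), 'shot': 1}
cassette [(0.7, [0.5206, 0.1771, 0.0077]), (0.43, [0.3548, 0.0813, 0.0103])]
retaining_bar [(0.69, [0.4761, -0.1087, 0.0057])]
tweezers []
extractor_a [(0.56, [0.5357, 0.1357, 0.0298]), (0.47, [0.5211, 0.2069, 0.0248])]
slot [(0.58, [0.5228, 0.1798, 0.01]), (0.21, [0.6306, -0.0806, 0.0241])]
saddle [(0.79, [0.5212, 0.178, 0.0069])]
bar_grip [(0.2, [0.6731, -0.0103, 0.0156])]
bar_tab_tip []
bar_plain_end [(0.55, [0.4732, -0.112, 0.0058]), (0.34, [0.5089, -0.0395, 0.0043])]
empty_notch [(0.61, [0.5255, 0.1779, 0.0104])]
catch [(0.65, [0.4761, -0.11, 0.0057]), (0.42, [0.5084, 0.2496, 0.0514])]
top {'fx': 584.9347048636205, 'fy': 584.9347048636205, 'cx': 332.87489292104055, 'cy': 241.56912923195375, 'position': array([0.39388803, 0.0483153 , 1.14700029]), 'orientation': array([  7.23831302,   0.44994476, -91.39675932]), 'shot': 2
[... 550 characters left out ...]
]
catch []
{'clock': 1.2, 'joint_positions': array([ 8.85568292e+01,  2.20425667e+01,  4.50976945e-01, -2.36362271e-03,
       -6.84111284e+01, -1.48166461e+01]), 'qvel': array([ 0.09621233,  0.04468086, -0.00543928, -0.06412444, -0.03385012,
       -0.00939293]), 'joint_torque': array([ 1.07704149e-03, -3.90482104e+01,  1.87624758e+01,  4.22432944e+00,
        1.54272682e-02, -2.90925163e-05]), 'position': array([0.17495433, 0.59997389, 0.2225233 ]), 'tool_rot': array([ 1.79996810e+02,  1.42957866e-03, -1.62606867e+01]), 'force': array([ 0.14784596,  0.26831237, -0.24364053]), 'wrist_torque': array([-0.02661087, -0.05361449,  0.02587945]), 'finger_force': 0.0, 'opening': 0.9958233316468866}
```

View both.

View pics/scene0.png

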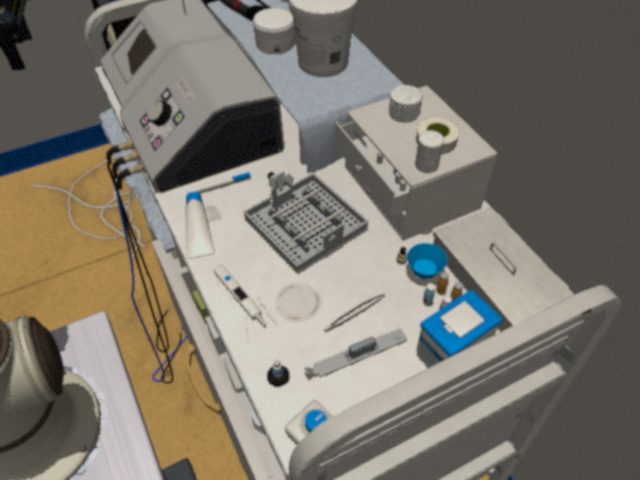

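View pics/top0.png

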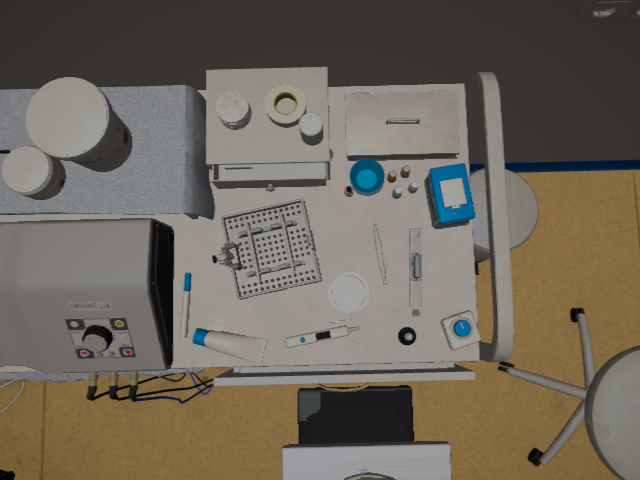

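```bash
cat > vis.py <<'E'
import numpy as np, cv2
from scipy.spatial.transform import Rotation as R
from scipy.optimize import minimize
def proj(f,P):
    c=R.from_euler('xyz',f["orientation"],degrees=True).as_matrix()
    p=(np.asarray(P)-f["position"])@c
    return np.stack([f["cx"]+f["fx"]*p[:,0]/-p[:,2], f["cy"]-f["fy"]*p[:,1]/-p[:,2]],1)
def box(x0,x1,y0,y1,z0,z1): return np.array([[x,y,z] for x in(x0,x1) for y in(y0,y1) for z in(z0,z1)])/1000
BAR=[box(-12,12,-77,76,2,6),box(-6,6,-22,22,6,30),box(-6.5,6.5,-84,-77,2,6),
     np.array([[x,y,z] for x in(-6.5,6.5) for y,z in((-84,2),(-84,6),(-94.9,17),(-92,18.5))])/1000]
TW=[box(-6,6,-40,20,0,9),box(-3,3,-62,56,0,7)]
CAS=[box(-82,82,-81.5,81.5,0,23),box(-22,22,-81.5,-78.5,0,56),box(-18,18,64,81,0,44)]
def world(q,P):
    c,s=np.cos(q[2]),np.sin(q[2]); return np.c_[q[0]+c*P[:,0]-s*P[:,1], q[1]+s*P[:,0]+c*P[:,1], P[:,2]]
S=4
def draw(f,M,q):
    m=np.zeros((480*S,640*S),np.uint8)
    for b in M:
        h=cv2.convexHull(((proj(f,world(q,b))+.5)*S).astype(np.float32)); cv2.fillConvexPoly(m,np.int32(h.round()),1)
    return m
def fit(views,M,q0):
    T=[(f,cv2.GaussianBlur(cv2.resize(m.astype(np.float32),None,fx=S,fy=S,interpolation=cv2.INTER_LINEAR),(0,0),2)>.5) for f,m in views]
    def cost(q): 
        c=0
        for f,m in T:
            d=draw(f,M,q)>0; c+=1-(d&m).sum()/(d|m).sum()
        return c/len(T)
    q0=np.array(q0,float); sim=np.array([q0]+[q0+d for d in np.diag([.008,.008,.08])])
    for _ in range(3):
        r=minimize(cost,sim[0],method='Nelder-Mead',options=dict(initial_simplex=sim,xatol=1e-4,fatol=1e-4)); sim=np.array([r.x]+[r.x+d for d in np.diag([.004,-.004,.04])])
    return r.x,r.fun
def overlay(f,items,box_,zoom):
    x0,y0,x1,y1=box_; im=cv2.resize(f["image"][y0:y1,x0:x1],None,fx=zoom,fy=zoom,interpolation=cv2.INTER_CUBIC)
    for M,q,col in items:
        for b in M:
            h=cv2.convexHull(((proj(f,world(q,b))+.5-[x0,y0])*zoom).astype(np.float32)); cv2.polylines(im,[np.int32(h)],True,col,1)
    return im
E
cat > s1.py <<'E'
from workcell import env
from vis import *
F=[env.grab_frame(n) for n in("scene","top")]
Q={}
for name,M,q0 in [("cassette",CAS,[.525,.178,.2]),("retaining_bar",BAR,[.476,-.108,-1.57]),("tweezers",TW,[.49,-.04,-1.5])]:
    V=[]
    for f in F:
        r=env.trace(f,name)
        for c in r[:3]:
            if c["score"]>.3: 
                ys,xs=np.nonzero(c["mask"]); print(name,f["shot"],c["score"],xs.min(),xs.max(),ys.min(),ys.max(),c["mask"].sum())
        e=proj(f,np.array([[q0[0],q0[1],.01]]))[0]
        g=[c for c in r if c["score"]>.25 and np.hypot(*(np.argwhere(c["mask"]).mean(0)[::-1]-e))<25]
        if g: V.append((f,g[0]["mask"]))
    for v in [[v] for v in V]+([V] if len(V)>1 else []):
        q,c=fit(v,M,q0); print(name,len(v),q.round(4),np.degrees(q[2]).round(2),round(c,3))
    if V: Q[name]=q
col=(0,0,255)
np.save("Q.npy",Q,allow_pickle=True)
it=[(dict(cassette=CAS,retaining_bar=BAR,tweezers=TW)[k],q,col) for k,q in Q.items()]
a=overlay(F[1],it,(205,190,335,310),4.5); 
cv2.imwrite("pics/a.png",a); cv2.imwrite("pics/b.png",np.hstack([overlay(F[1],it,(360,215,440,325),5),overlay(F[0],it,(300,280,420,390),3)[:, :390] if 0 else cv2.resize(overlay(F[0],it,(300,280,420,390),4),(400,550))]))
E
python3 s1.py
```

```text
cassette 3 0.87 244 367 173 270 6753
cassette 4 0.77 212 319 199 297 6862
cassette 4 0.5 344 352 186 195 76
cassette 1 [0.5271 0.1758 0.2031] 11.64 0.1
cassette 1 [0.5281 0.1771 0.2057] 11.78 0.09
cassette 2 [0.5274 0.1768 0.2116] 12.12 0.097
retaining_bar 3 0.7 305 406 329 376 1529
retaining_bar 4 0.71 409 421 229 316 1036
retaining_bar 4 0.62 211 319 198 298 7344
retaining_bar 1 [ 0.4833 -0.1093 -1.6115] -92.33 0.091
retaining_bar 1 [ 0.4852 -0.1056 -1.6166] -92.62 0.049
retaining_bar 2 [ 0.484  -0.107  -1.6233] -93.01 0.145
tweezers 3 0.72 325 383 295 332 364
tweezers 1 [ 0.5132 -0.0405 -1.4371] -82.34 0.375
```

View overlays.

View pics/a.png

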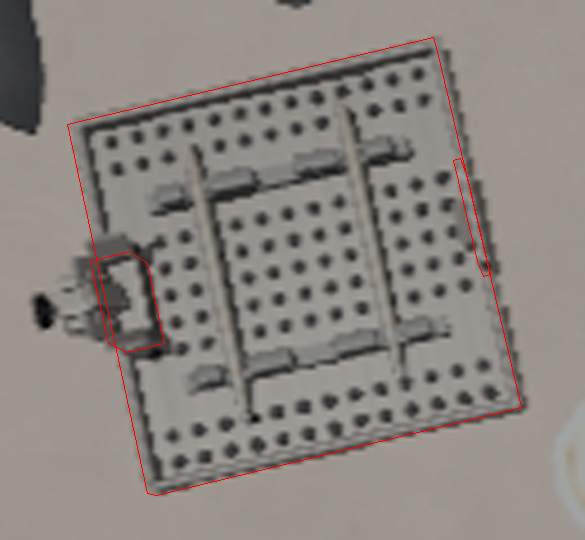

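View pics/b.png

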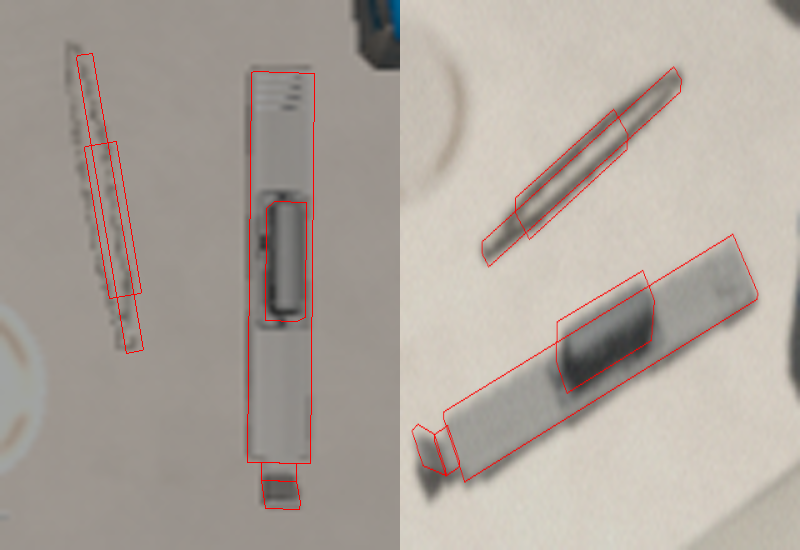

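```bash
cat > rb.py <<'E'
from workcell import env
import numpy as np
from scipy.spatial.transform import Rotation as R
C=np.array([.5276,.1766]); CY=11.9      # cassette pose
def cw(x,y,z):                            # cassette mm -> world m
    return np.r_[C+R.from_euler('z',CY,degrees=True).as_matrix()[:2,:2]@(np.array([x,y])/1000), z/1000]
def down(yaw): return [180,0,yaw]
def barpose(yP,zP,th,tcp=(0.,8.5),flip=0,dx=0):
    """tool pose for neck point P (bar y -80, z 4) at cassette (yP,zP), tilt th deg; tcp=(y,z) of TCP in bar"""
    t=np.radians(th); a,b=tcp[0]+80,tcp[1]-4
    p=cw(dx,yP+a*np.cos(t)-b*np.sin(t), zP+a*np.sin(t)+b*np.cos(t))
    r=R.from_euler('z',CY,degrees=True)*R.from_euler('x',th,degrees=True)*R.from_euler('xyz',[180,0,90+180*flip],degrees=True)
    return p, r.as_euler('xyz',degrees=True)
def st(m=""):
    s=env.read_state(); print(m,"t",round(s["clock"],2),"p",s["position"].round(4),"rot",s["tool_rot"].round(1),"F",s["force"].round(1),"open",round(s["opening"],3),"ff",round(s["finger_force"],1)); return s
E
python3 - <<'E'
from rb import *
ik=env.inverse_kinematics
def p(n,a): print(n,None if a is None else np.round(a,1))
p("raise",ik([.175,.6,.45],[180,0,-16.26]))
for y in(8,-172): p("tw",ik([.51,-.039,.1],down(y)))
for y in(12,-168): p("twplace",ik(cw(0,0,25),down(y)))
for y in(-2.5,177.5): p("bar",ik([.485,-.107,.01],down(y)))
for fl in(0,1):
  for a in[(-48,120,40),(-48,40,40),(-78,40,40),(-79.5,36,8),(-80,35,0)]: p((fl,a),ik(*barpose(*a,flip=fl)))
E
```

```text
raise [ 88.6  19.3  27.9   0.  -98.6 -14.8]
tw [ 13.8  18.5 -24.9   0.  -46.6  84.2]
tw [ 13.8  18.5 -24.9  -0.  -46.6 -95.8]
twplace [ 35.2  28.2 -22.7   0.  -39.1  66.8]
twplace [  35.2   28.2  -22.7   -0.   -39.1 -113.2]
bar [  6.3  25.4 -31.9   0.  -32.8  81.2]
bar [  6.3  25.4 -31.9  -0.  -32.8 -98.8]
(0, (-48, 120, 40)) [  11.4   22.4   -2.2  -42.6  -71.8 -163.3]
(0, (-48, 40, 40)) [  10.9   28.2   -5.6  -45.   -65.3 -156.1]
(0, (-78, 40, 40)) [   8.    28.8   -4.8  -44.1  -67.2 -154.3]
(0, (-79.5, 36, 8)) [ 30.5  25.9 -17.9 -10.9 -44.2 169.1]
(0, (-80, 35, 0)) [ 35.2  27.  -22.   -0.  -41.  156.7]
(1, (-48, 120, 40)) [ 11.4  22.4  -2.2 -42.6 -71.8  16.7]
(1, (-48, 40, 40)) [ 10.9  28.2  -5.6 -45.  -65.3  23.9]
(1, (-78, 40, 40)) [  8.   28.8  -4.8 -44.1 -67.2  25.7]
(1, (-79.5, 36, 8)) [ 30.5  25.9 -17.9 -10.9 -44.2 -10.9]
(1, (-80, 35, 0)) [ 35.2  27.  -22.    0.  -41.  -23.3]
```

```bash
python3 - <<'E'
from rb import *
env.move_straight([.175,.6,.45],rate=.4)
q=env.inverse_kinematics([.51,-.039,.2],down(8.3))
s=st("up")
j=s["joint_positions"].copy(); j[0]=q[0]; j[5]=q[5]; env.set_joints(j)
st("turned"); env.gripper_to(.45)
env.goto([.511,-.039,.1],down(8.3)); st("above")
env.move_straight([.511,-.039,.0035],rate=.12,force_limit=8); st("low")
env.gripper_to(0,12); st("shut")
env.move_straight([.511,-.039,.15],rate=.25); st("lift")
import cv2
for n in("scene","top"): cv2.imwrite(f"pics/t_{n}.png",env.grab_frame(n)["image"])
E
```

```text
up t 2.32 p [0.1748 0.5999 0.4502] rot [-180.     0.   -16.3] F [-0.2 -0.2 -1.2] open 1.002 ff 0.0
turned t 4.99 p [ 0.6248 -0.0097  0.4501] rot [-179.9   -0.     8.4] F [-0.2  0.5 -0.3] open 1.003 ff 0.0
above t 7.41 p [ 0.5127 -0.0387  0.1011] rot [180.   -0.2   8.3] F [0.2 0.1 0.4] open 0.451 ff 0.0
low t 8.37 p [ 0.5117 -0.0389  0.0041] rot [ 1.8e+02 -1.0e-01  8.3e+00] F [-0.  -0.5  0.2] open 0.451 ff 0.0
shut t 8.96 p [ 0.5111 -0.039   0.0037] rot [180.   -0.    8.3] F [-0.8  0.8  1.8] open 0.145 ff 12.0
lift t 9.69 p [ 0.5099 -0.039   0.1488] rot [-1.8e+02  1.0e-01  8.3e+00] F [ 0.1  0.3 -1. ] open 0.143 ff 12.0
```

```bash
python3 - <<'E'
from rb import *
import cv2
from vis import overlay
env.goto(cw(0,0,90),down(CY)); st("above")
f=env.grab_frame("top"); g=env.grab_frame("scene")
cv2.imwrite("pics/t1.png",np.hstack([overlay(f,[],(215,195,335,305),3.3),cv2.resize(overlay(g,[],(225,150,375,275),3),(396,363))]))
E
```

```text
above t 10.69 p [0.5274 0.1758 0.0897] rot [1.80e+02 1.00e-01 1.19e+01] F [0.3 0.2 1. ] open 0.14 ff 12.0
```

View pics/t1.png

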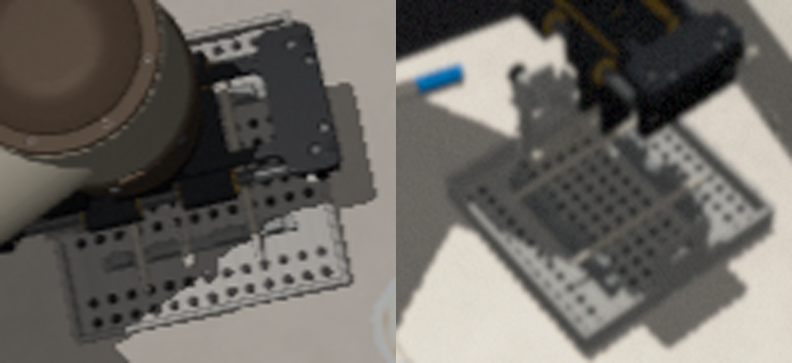

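```bash
python3 - <<'E'
from rb import *
import cv2
env.move_straight(cw(0,0,45),rate=.15)
print(env.move_straight(cw(0,0,22.5),rate=.06,force_limit=4)); st("low")
E
```

```text
True
low t 11.68 p [0.5271 0.1764 0.0215] rot [1.80e+02 1.00e-01 1.19e+01] F [-1.6  0.4  3.6] open 0.14 ff 12.0
```

```bash
python3 - <<'E'
from rb import *
from vis import *
env.gripper_to(.25); st("rel")
env.move_straight(cw(0,0,110),rate=.25)
env.goto([.484,-.107,.14],down(177)); st("bar")
env.gripper_to(.6)
f=env.grab_frame("top"); g=env.grab_frame("scene")
q=[C[0],C[1],np.radians(CY)]
a=overlay(f,[],(215,195,335,305),3.3); b=cv2.resize(overlay(g,[],(225,150,375,275),3),(396,363))
cv2.imwrite("pics/t2.png",np.hstack([a,b]))
E
```

```text
rel t 12.2 p [0.5266 0.176  0.021 ] rot [1.80e+02 1.00e-01 1.19e+01] F [ 0.7 -0.8  0.1] open 0.249 ff 0.0
bar t 15.17 p [ 0.484  -0.1069  0.1398] rot [-180.   -0.  177.] F [0.2 0.8 0.4] open 0.25 ff 0.0
```

View pics/t2.png

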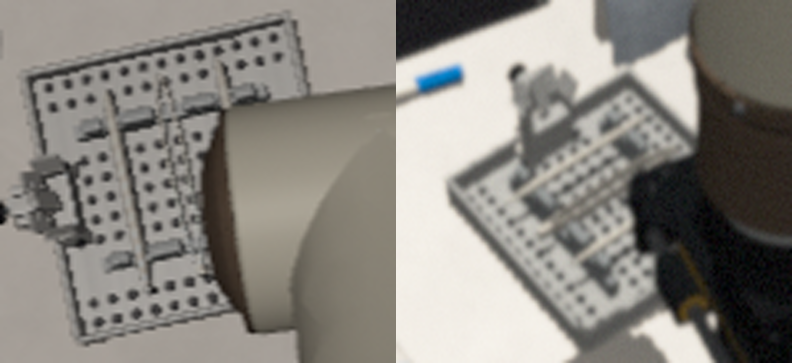

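```bash
python3 - <<'E'
from rb import *
from vis import *
env.goto([.4848,-.1072,.08],down(177.3))
print(env.move_straight([.4848,-.1072,.0085],rate=.12,force_limit=8)); s=st("low")
env.gripper_to(0,45); st("shut")
env.move_straight([.4848,-.1072,.15],rate=.25); st("lift")
p,r=barpose(-48,120,40,flip=1); env.goto(p,r); st("pre-high")
p,r=barpose(-48,40,40,flip=1); print(env.move_straight(p,rate=.12,force_limit=10)); st("pre")
f=env.grab_frame("scene"); t=env.grab_frame("top")
cv2.imwrite("pics/h1.png",np.hstack([cv2.resize(f["image"][150:290,230:380],None,fx=3,fy=3,interpolation=cv2.INTER_CUBIC)[:390,:400],cv2.resize(t["image"][190:320,210:343],None,fx=3,fy=3,interpolation=cv2.INTER_CUBIC)]))
E
```

```text
False
low t 17.18 p [ 0.4859 -0.1072  0.0096] rot [1.800e+02 1.000e-01 1.773e+02] F [ 0.3 -0.5  0.2] open 0.599 ff 0.0
shut t 17.93 p [ 0.4848 -0.1072  0.0085] rot [-180.    -0.   177.3] F [-0.9 -0.3  0.5] open 0.134 ff 45.0
lift t 18.65 p [ 0.4836 -0.1071  0.1487] rot [ 1.800e+02 -1.000e-01  1.773e+02] F [ 0.   0.8 -1.3] open 0.135 ff 45.0
pre-high t 20.41 p [0.5252 0.1864 0.1741] rot [179.9  40.  -78.2] F [ 0.6  0.5 -0.9] open 0.128 ff 45.0
False
pre t 21.23 p [0.526  0.1868 0.0954] rot [-179.9   40.   -78. ] F [-0.2  0.1 -1.2] open 0.13 ff 45.0
```

View pics/h1.png

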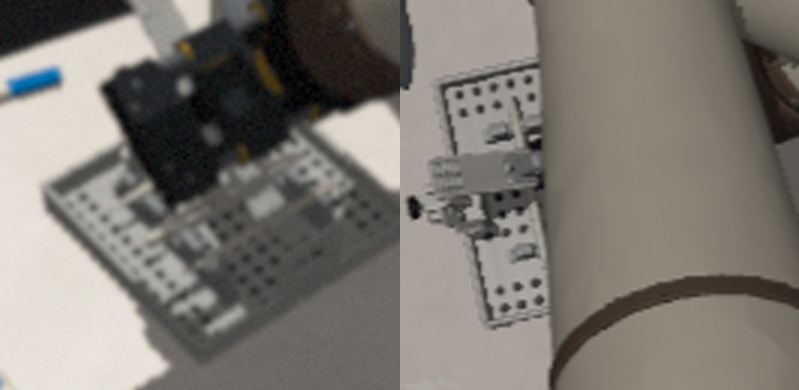

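```bash
python3 - <<'E'
from rb import *
p,r=barpose(-82.5,40,40,flip=1); print(env.move_straight(p,rate=.05,force_limit=6)); s=st("ins")
p0,_=barpose(0,40,40,flip=1); u=cw(0,1,0)-cw(0,0,0); print("yP",(s["position"]-p0)@u/(u@u), p0[2])
E
```

```text
False
ins t 22.17 p [0.5326 0.153  0.0948] rot [-180.    40.   -78.1] F [-0.8  0.3 -0.6] open 0.131 ff 45.0
yP -82.54648486038502 0.09487020876895855
```

```bash
python3 - <<'E'
from rb import *
p,r=barpose(-88,40,40,flip=1); print(env.move_straight(p,rate=.03,force_limit=5)); s=st("ins")
p0,_=barpose(0,40,40,flip=1); u=cw(0,1,0)-cw(0,0,0); print("yP",(s["position"]-p0)@u/(u@u), p0[2])
from vis import *
f=env.grab_frame("scene"); t=env.grab_frame("top")
cv2.imwrite("pics/h2.png",np.hstack([cv2.resize(f["image"][190:290,270:370],None,fx=4,fy=4,interpolation=cv2.INTER_CUBIC),cv2.resize(t["image"][200:300,205:305],None,fx=4,fy=4,interpolation=cv2.INTER_CUBIC)]))
E
```

```text
True
ins t 22.38 p [0.5324 0.1518 0.095 ] rot [179.9  40.3 -78.2] F [0.3 2.  0.8] open 0.135 ff 45.0
yP -83.67258793554876 0.09487020876895855
```

View pics/h2.png

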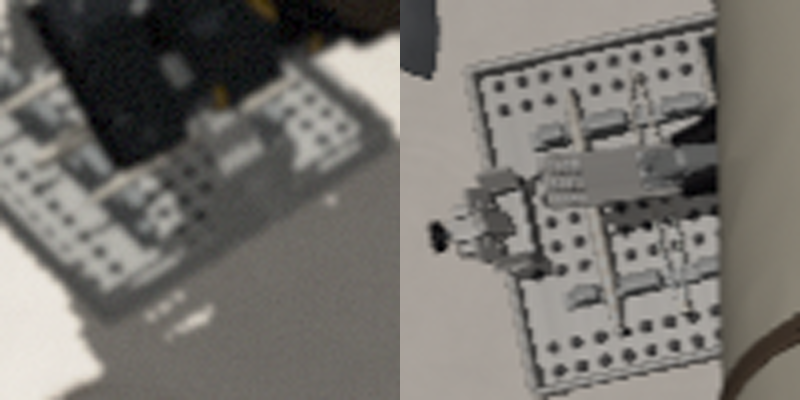

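```bash
python3 - <<'E'
from rb import *
from vis import proj
f=env.grab_frame("top")
for yP in(-79.5,-83.7):
  for x,y,z in((12,76,6),(-12,76,6),(12,76,2),(-12,76,2)):
    t=np.radians(40);a,b=y+80,z-4
    w=cw(x,yP+a*np.cos(t)-b*np.sin(t),40+a*np.sin(t)+b*np.cos(t))
    px=proj(f,w[None])[0]+.5; print(yP,(x,y,z),px.round(1),((px-[205,200])*4+[400,0]).round(0))
E
```

```text
-79.5 (12, 76, 6) [238.9 238.9] [535. 156.]
-79.5 (-12, 76, 6) [241.8 252.3] [547. 209.]
-79.5 (12, 76, 2) [237.7 239.5] [531. 158.]
-79.5 (-12, 76, 2) [240.6 252.8] [542. 211.]
-83.7 (12, 76, 6) [241.2 238.4] [545. 154.]
-83.7 (-12, 76, 6) [244.1 251.8] [557. 207.]
-83.7 (12, 76, 2) [240.1 239. ] [540. 156.]
-83.7 (-12, 76, 2) [243.  252.3] [552. 209.]
```

```bash
cat >> rb.py <<'E'
DC,TC=-2.6,(-2.0,8.5)
def bp(yP,zP,th,**k): return barpose(yP+DC,zP,th,tcp=TC,flip=1,**k)
E
python3 - <<'E'
from rb import *
for a in[(-78.2,39.3,40),(-78.5,38.5,32),(-78.9,37.5,24),(-79.2,36.5,16),(-79.4,35.8,9)]:
    p,r=bp(*a); h=env.move_straight(p,rotation=r,rate=.05,force_limit=12); s=st(f"{a} {h}")
    if h: break
from vis import *
f=env.grab_frame("scene"); t=env.grab_frame("top")
cv2.imwrite("pics/h3.png",np.hstack([cv2.resize(f["image"][170:290,250:370],None,fx=3.3,fy=3.3,interpolation=cv2.INTER_CUBIC),cv2.resize(t["image"][190:310,205:325],None,fx=3.3,fy=3.3,interpolation=cv2.INTER_CUBIC)]))
E
```

```text
(-78.2, 39.3, 40) False t 22.77 p [0.5322 0.1529 0.0924] rot [179.9  39.9 -78.1] F [-0.1  0.6 -1.3] open 0.135 ff 45.0
(-78.5, 38.5, 32) False t 23.15 p [0.5307 0.1601 0.0837] rot [180.  32. -78.] F [-0.3  0.1  0. ] open 0.134 ff 45.0
(-78.9, 37.5, 24) False t 23.53 p [0.5299 0.1645 0.0731] rot [179.9  24.1 -78.1] F [ 0.1 -0.4 -1.4] open 0.138 ff 45.0
(-79.2, 36.5, 16) False t 23.92 p [0.5292 0.1682 0.062 ] rot [179.9  16.1 -78.1] F [ 0.5 -0.5 -0.7] open 0.132 ff 45.0
(-79.4, 35.8, 9) False t 24.27 p [0.529  0.1706 0.0524] rot [180.    9.1 -78.1] F [ 0.2 -0.5 -0.1] open 0.135 ff 45.0
```

View pics/h3.png

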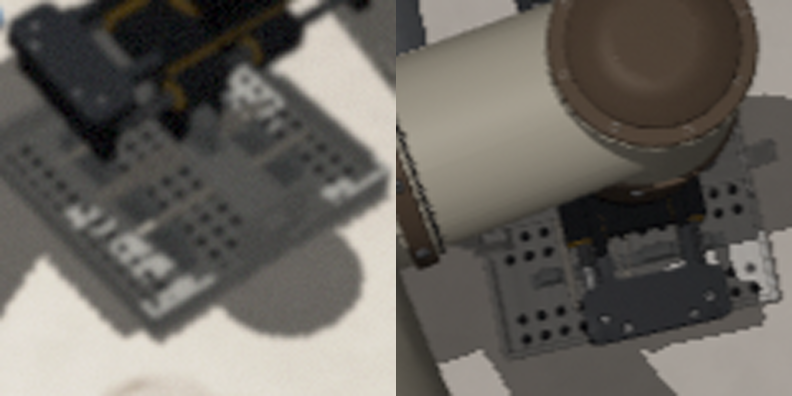

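```bash
python3 - <<'E'
from rb import *
u=cw(0,1,0)-cw(0,0,0)
p0=bp(0,35.8,9)[0]
def go(y,fl=5):
    p,r=bp(y,35.8,9); h=env.move_straight(p,rate=.03,force_limit=fl); s=st(f"{y} {h}"); print("yP",(s["position"]-p0)@u/(u@u))
go(-73); go(-84); 
E
```

```text
-73 False t 24.73 p [0.5279 0.1767 0.0526] rot [-180.     9.   -78.1] F [ 1.5 -3.3 -1.5] open 0.134 ff 45.0
yP -73.71970833635348
-84 True t 25.06 p [0.5289 0.1702 0.0522] rot [-180.     9.1  -78.1] F [-0.1  1.9 -0.5] open 0.135 ff 45.0
yP -80.21471902395278
```

```bash
sed -i 's/^DC,TC=-2.6/DC,TC=-1.7/' rb.py; python3 - <<'E'
from rb import *
p,r=bp(-79.4,35.8,9); env.move_straight(p,rate=.05)
p,r=bp(-79.5,35.3,7); print(env.move_straight(p,rotation=r,rate=.04,force_limit=8)); st("7deg")
env.gripper_to(.32); st("rel")
Rm=R.from_euler('xyz',r,degrees=True).as_matrix()
env.move_straight(p-Rm[:,2]*.06,rate=.2)
d=down(CY-90)
env.goto(cw(0,47+DC,110),d); env.gripper_to(0,20); st("above")
env.move_straight(cw(0,47+DC,66),rate=.15)
h=env.move_straight(cw(0,47+DC,34.5),rate=.03,force_limit=30); s=st(f"press {h}")
from vis import *
E
```

```text
False
7deg t 25.56 p [0.5282 0.1724 0.0492] rot [180.   7. -78.] F [ 0.5 -0.4  0.3] open 0.139 ff 45.0
rel t 26.18 p [0.5285 0.1723 0.0493] rot [180.    7.  -78.1] F [-1.   0.4 -0.2] open 0.323 ff 0.0
above t 27.77 p [0.5183 0.2209 0.11  ] rot [-180.     0.   -78.1] F [0.8 0.2 0.4] open 0.001 ff 0.0
press False t 29.41 p [0.5184 0.2211 0.0373] rot [-180.   -0.  -78.] F [-6.2 -1.1 19.3] open 0.008 ff 9.6
```

```bash
python3 - <<'E'
from rb import *
h=env.move_straight(cw(0,47+DC,32),rate=.03,force_limit=25); st(f"press {h}")
env.dwell(.3); st()
env.move_straight(cw(0,47+DC,150),rate=.3)
j=env.read_state()["joint_positions"]; j[0]-=70; env.set_joints(j); st("away")
from vis import *
f=env.grab_frame("scene"); t=env.grab_frame("top")
cv2.imwrite("pics/h4.png",np.hstack([cv2.resize(f["image"][165:275,240:370],(473,400),interpolation=cv2.INTER_CUBIC),cv2.resize(t["image"][190:305,207:300],(323,400),interpolation=cv2.INTER_CUBIC)]))
cv2.imwrite("pics/full.png",t["image"])
E
```

```text
press False t 29.66 p [0.5184 0.2211 0.0372] rot [-179.9   -0.   -78. ] F [-10.5  -2.2  32.8] open 0.005 ff 16.5
 t 29.96 p [0.5184 0.2211 0.0372] rot [-179.9   -0.   -78. ] F [-11.3  -1.3  32.9] open 0.003 ff 16.4
away t 32.8 p [ 0.3854 -0.4106  0.1502] rot [-1.800e+02  1.000e-01 -1.481e+02] F [ 0.  -0.3  0.3] open 0.005 ff 0.0
```

View pics/h4.png

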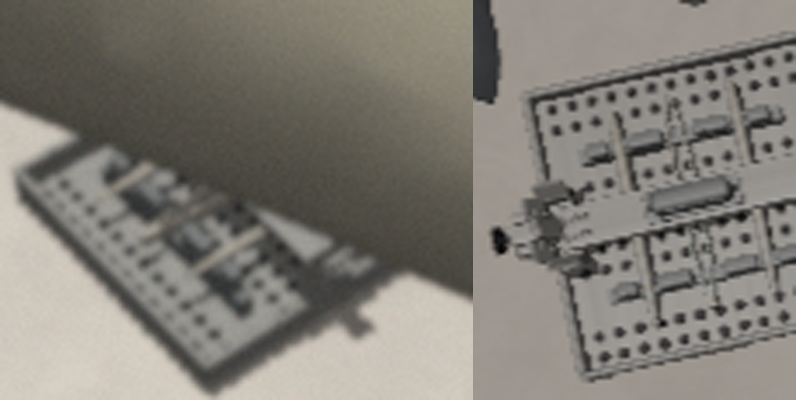

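```bash
python3 - <<'E'
from rb import *
print(env.close_job())
E
```

```text
the job is handed in; nothing more can be done
None
```

I handed the job in at about 33 s with the tweezers in the middle notches and the retaining bar hooked through the slot. The bar was pressed to a hard stop at its seated height (37.2 mm against 37 expected). I take that to mean the catch snapped over it, but the pictures did not show the nose clearly, and I did not check the bystanders again at the end.

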